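# Date-stamp an egg box

## Robot

A 7-joint arm with a two-finger parallel gripper is mounted at the origin on the work surface; the furniture and walls round the work are solid. World frame = base frame: x ahead of the robot, y to its left, z up, the work surface at z = 0. Lengths are in m, angles in rad, forces in N, time in s.
With the tool pointing down it reaches from about 0.35 to 0.9 m from the base axis. Payload 8.1 kg.
Tool frame: the origin (TCP) lies midway between the tips of the shut fingers; the grasp point (between the pads) lies 19 mm behind it; z points along the fingers, y is the line along which they close (so a half turn about z gives the same grasp; the last joint's range is limited). The gripper opens to 92 mm and grips with 3 to 60 N. Pads are 19 mm wide; open, the fingers measure 130 mm over their backs; the gripper's body (75 mm by 190 mm) begins 47 mm behind the grasp point.
Start: joints at [1.092, 0.434, 0.025, 1.573, -0.012, 1.134, -0.075], TCP at [0.229, -0.581, 0.227] pointing down, gripper open.
Joint ranges: [-2.62, 2.62], [-0.44, 2.09], [-1.27, 1.32], [0.08, 2.57], [-1.32, 4.46], [0.12, 2], [-2.74, 2.74]. Speed limits (rad/s): [2.22, 2.22, 3.01, 3.01, 3.14, 3.14, 3.14].

## Interface

Orientations are given as a rotation vector (axis times angle).
In Python, from cell import arm gives the robot as it stands.
- The arm moves only by the tool carry_out, never from a script. Its arguments are lists of equal length, an entry for each row: "claw": the finger opening in cm, from 0 to 9.18; "delta_pos": the shift along the tool's x, y, z in cm, a list of three; "angular": the turn, a rotation vector about the tool's x, y, z in rad, a list of three. In form: {"claw": [claw, ...], "delta_pos": [[dx, dy, dz], ...], "angular": [[ax, ay, az], ...]}. A call has 1 to 20 rows; each row shifts and turns the commanded pose from where the row before left it, along the tool's axes as they then stand; what a row does not reach is not made up. A row lasts 1/10 s, in which the tool goes at most 50 mm and 8.59 degrees, less where a joint would pass 70% of its speed; a pose out of reach is approached as far as the arm can. A call with a gripper value outside its range is refused whole. The fingers move at their own pace and stop on an object; "force" is the grip in N (left out, the last holds). Time passes only in rows, so rows that do not move let the fingers close. It gives the time, the measured TCP pose, the force, the opening and the grip force at its end, in the units of the state.
- arm.observe(): the state, without advancing time (a new reading comes with each control period).
- arm.get_image(name): name is "side" or "top" or "wrist"; returns a dict with "frame" (480x640x3 uint8, red, green, blue), "mtx" (3x3 intrinsics, pixels), "T" (4x4, takes a point from camera to world coordinates). Camera axes: x right, y down, z forward; pixel columns grow to the right and rows downward; lengths in m; the calibration is good to about 2 mm. A picture is of the moment at which its call begins. There is no depth.
- arm.sign_off(): hands the job in; it is judged then, once.
Trained networks look in a picture, given as the dict that the camera call returned (one of the last four; its "shot" number tells which), for a name from the list of things; names that differ only in an ending like _2 or _b are one class to them, and where a whole thing is asked for, a point or a joint stands for the part that bears it (a point fixed in the world has none). Each returns a list of dicts, best first, with "conf" (0 to 1); they miss things now and then, are a little off and sometimes report something else, mostly with a low value. They report only what shows in the picture. A call takes as long as a camera call.
- arm.look_for(label, picture): "centre" ([column, row] as shares, 0 to 1, of the picture: columns of its width, rows of its height, amid what is visible of it).
- arm.trace(label, picture): "region" (480x640 bool, what is visible of it) and "centre" ([column, row] as shares, 0 to 1, of the picture: columns of its width, rows of its height, amid what is visible of it).
- arm.place_of(label, picture): "centre" ([column, row] as shares, 0 to 1, of the picture: columns of its width, rows of its height: a listed point, or the origin of a listed thing).
The state is a dict: "clock": time; "joints": joint angles; "dq": joint speeds; "joint_efforts": joint torques, N m; "position": TCP position; "ee_rot": TCP orientation; "force": force on the tool from outside, world axes, zero at the start; "ft_torque": the same for the moment, N m; "width": opening from 0.0 (shut) to 1.0 (fully open); "gripper_force": force on a finger pad.
Only numpy, scipy, OpenCV 4.12 (cv2) and the standard library are available. Lean on these libraries where they do the work, as an engineer would, in place of code of your own. Each camera call takes 0.05 s, during which the arm holds its last target. There are 200 camera calls.

## Task

One of the three egg boxes on the counter wears a blank white label on its lid and must get its best-before date: take the black self-inking date stamp out of its tray, stand it square and centred on that label, then press it down all the way, firmly but without crushing the box. Pulp takes the ink slowly, so finish while you are still holding the stamp fully down on the label. Do not press the stamp down anywhere else, and leave the other egg boxes, the sugar shaker and the desk bell where they are.

Things in the scene. Friction and masses are not known exactly. Their poses are not given: they have to be found in the camera images.
- egg_box_dated: the grey pulp egg box with the blank white label: closed, 110 x 156 x 70 mm (long side along its y), loose, about 0.4 kg; origin at the centre of its underside, z up. Its flat lid top is 74 x 122 mm, 70 mm above the counter.
- label (a point): centre of the blank white label (green border, 50 mm along x, 70 mm along y) on top of that egg box's lid, 72 mm above the counter; axes as the egg box's: x across the short side, y along the long side, z up. The stamp's long side belongs along the label's y, either way round.
- date_stamp: the self-inking date stamp, standing upright in its tray: grey foot 42 mm (x) x 60 mm (y), 22 mm high, with a black cap above it; 0.16 kg in all, 96 mm high unpressed; origin at the centre of the foot's underside (the printing face), z up, y along its long side. Grip it by the black cap across the 42 mm side.
- cap_top (a point): centre of the flat top of the black cap, 96 mm above the foot's underside when unpressed; the cap measures 42 mm (x) x 60 mm (y) and 60 mm in height, so unpressed it spans 36 to 96 mm above the underside.
- stamp_cap (a joint): how far the cap is pushed down over the foot, in m: 0 unpressed, 0.014 fully down (hard stop). A spring pushes it back: 3 N starts it, 10 N holds it fully down.
- stamp_tray: the stamp's low grey tray, fixed to the counter, 52 x 70 x 9 mm with a 3 mm floor (the stamp's underside stands 3 mm above the counter) and 2 mm play round the stamp's foot; origin at the centre of its underside.
- egg_box_plain1: a grey pulp egg box of the same size without the white label (with its printed sticker only): stays where it is; origin at the centre of its underside.
- egg_box_plain2: another such egg box without the white label: stays where it is; origin at the centre of its underside.
- shaker: sugar shaker, 44 mm across, 90 mm high: stays where it is; origin at the centre of its underside.
- bell: brass desk bell, 84 mm across, 61 mm high: stays where it is; origin at the centre of its underside.

How it is judged:
By the outcome, as a careful person would: the job done as asked, in the order asked, and still so for the second after the job is handed in, while the arm keeps its last pose, push and grip.
It also fails if it takes over 40 s, if anything falls off the work surface, if the arm or the gripper's body presses on something with over 40 N, if the wrist force passes 120 N, or if a joint passes its speed limit or range.

## Working session

There is one attempt and no reset: what is moved stays moved. The work goes in short steps, Python scripts to look and compute and a tool call to move; the robot and the scene stay as the last step left them, time stands still between calls to the robot, and variables do not carry over. Pictures are saved under pics/ and viewed, at most 10 in all, crops included, and the job is handed in when it is done.

Besides the shell and the picture viewer there is one more tool, called after "Request:" as name(argument=value, ...), one argument or row to a line, values as JSON. carry_out: Moves the arm, as the interface text tells. Its arguments: {"type":"object","properties":{"claw":{"type":"array","items":{"type":"number"}},"delta_pos":{"type":"array","items":{"type":"array","items":{"type":"number"}}},"angular":{"type":"array","items":{"type":"array","items":{"type":"number"}}},"force":{"type":"number"}},"required":["claw","delta_pos","angular"]}

```bash
mkdir -p pics; cat > h.py <<'E'
import numpy as np, cv2
from cell import arm
def save(p,n): cv2.imwrite(f'pics/{n}.png',p['frame'][:,:,::-1])
def ray(p,px,z):
    K,T=np.array(p['mtx']),np.array(p['T'])
    d=T[:3,:3]@np.linalg.solve(K,[px[0],px[1],1]); o=T[:3,3]
    return o+d*(z-o[2])/d[2]
def proj(p,X):
    K,T=np.array(p['mtx']),np.array(p['T'])
    c=T[:3,:3].T@(np.array(X)-T[:3,3]); u=K@c; return u[:2]/u[2]
def quad(p,mask,z):
    cs,_=cv2.findContours(mask.astype(np.uint8),cv2.RETR_EXTERNAL,cv2.CHAIN_APPROX_NONE)
    c=max(cs,key=cv2.contourArea)[:,0,:].astype(float)
    w=np.array([ray(p,q,z)[:2] for q in c])
    return cv2.minAreaRect((w*1000).astype(np.float32))
E
python3 - <<'E'
from h import *
s=arm.observe(); print({k:np.round(v,3) for k,v in s.items()})
for cam in ['top','side']:
    p=arm.get_image(cam); save(p,cam+'0')
    print(cam,np.round(p['T'],3).tolist())
    for n,z in [('label',.072),('cap_top',.099),('date_stamp',.003),('egg_box_dated',0),('egg_box_plain1',0),('shaker',0),('bell',0),('stamp_tray',0)]:
        for r in arm.place_of(n,p)[:3]:
            px=np.array(r['centre'])*[640,480]
            print(n,round(r['conf'],2),px.round(1),ray(p,px,z).round(4))
E
```

```text
{'clock': np.float64(0.0), 'joints': array([ 1.092,  0.435,  0.025,  1.574, -0.012,  1.134, -0.075]), 'dq': array([-0.   ,  0.001,  0.001, -0.002,  0.   , -0.001, -0.001]), 'joint_efforts': array([-0.0000e+00, -6.6785e+01,  9.8500e-01, -3.1446e+01, -6.0000e-02,
        4.3000e-02,  0.0000e+00]), 'position': array([ 0.229, -0.581,  0.226]), 'ee_rot': array([-3.085e+00, -5.860e-01,  1.000e-03]), 'force': array([-0.319, -0.161,  0.368]), 'ft_torque': array([0.005, 0.029, 0.016]), 'gripper_force': np.float64(0.0), 'width': np.float64(1.003)}
top [[-0.025, -0.996, 0.089, 0.507], [-1.0, 0.024, -0.008, -0.001], [0.005, -0.089, -0.996, 1.013], [0.0, 0.0, 0.0, 1.0]]
label 0.59 [313.3 256.6] [ 0.549  -0.0022  0.072 ]
cap_top 0.97 [187.2 317.3] [0.436  0.2456 0.099 ]
date_stamp 0.62 [196.5 312.2] [0.4389 0.2517 0.003 ]
egg_box_dated 0.86 [319.5 258.2] [ 0.5485 -0.0157  0.    ]
egg_box_dated 0.43 [219.2 193.4] [0.6968 0.2018 0.    ]
egg_box_plain1 0.96 [405.8 218.9] [ 0.6302 -0.2079  0.    ]
egg_box_plain1 0.83 [457.8 298. ] [ 0.4548 -0.3134  0.    ]
egg_box_plain1 0.17 [200.6 312.8] [0.4371 0.2
[... 159 characters left out ...]
]
side [[-0.996, -0.044, 0.08, 0.497], [-0.092, 0.48, -0.872, 0.917], [0.0, -0.876, -0.482, 0.594], [0.0, 0.0, 0.0, 1.0]]
label 0.92 [334.7 248.7] [ 0.5559 -0.0081  0.072 ]
label 0.17 [389.  356.3] [0.4463 0.3294 0.072 ]
cap_top 0.67 [392.9 311.6] [0.4392 0.2479 0.099 ]
date_stamp 0.62 [391.  353.6] [0.4358 0.2444 0.003 ]
egg_box_dated 0.71 [337.3 274. ] [ 0.5498 -0.018   0.    ]
egg_box_plain1 0.98 [313.6 232.3] [ 0.6266 -0.2194  0.    ]
egg_box_plain1 0.79 [371.9 221.5] [ 0.4713 -0.2995  0.    ]
shaker 0.62 [265.7 285.8] [0.7042 0.045  0.    ]
shaker 0.19 [335.7 247.7] [ 0.562 -0.141  0.   ]
bell 0.77 [254.7 328.5] [0.6965 0.1933 0.    ]
stamp_tray 0.78 [390.1 355.6] [0.4373 0.2463 0.    ]
```

View pics/top0.png

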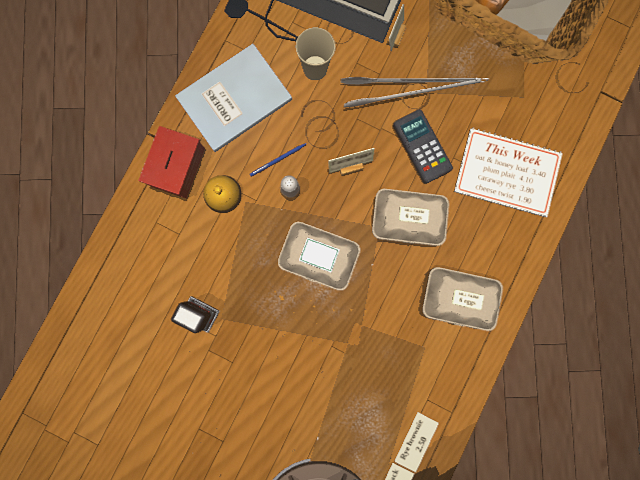

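```bash
python3 - <<'E'
from h import *
p=arm.get_image('top')
for n,z in [('label',.072),('egg_box_dated',.03),('date_stamp',.099),('stamp_tray',0.009)]:
    for r in arm.trace(n,p)[:2]:
        print(n,round(r['conf'],2),r['region'].sum(),quad(p,r['region'],z))
f=p['frame'].astype(int)
for nm,z,m in [('white',.072,(f.min(2)>150)),('dark',.099,f.max(2)<60)]:
    m=m.astype(np.uint8); n,l,st,c=cv2.connectedComponentsWithStats(m)
    for i in range(1,n):
        if 300<st[i,4]<8000: print(nm,st[i],c[i],quad(p,l==i,z))
E
```

```text
label 0.58 3729 ((551.1886596679688, -11.813003540039062), (151.81434631347656, 105.63078308105469), 68.41847229003906)
egg_box_dated 0.96 3746 ((552.8513793945312, -13.260643005371094), (159.17202758789062, 110.51348114013672), 67.6310043334961)
date_stamp 0.76 998 ((438.938232421875, 235.58782958984375), (72.63529205322266, 56.33559799194336), 62.53470230102539)
date_stamp 0.49 3790 ((458.5860290527344, -291.1725769042969), (146.77874755859375, 102.53567504882812), 76.02063751220703)
stamp_tray 0.68 115 ((461.3255615234375, 240.70240783691406), (54.914207458496094, 9.316557884216309), 63.7475471496582)
white [ 175   44  116  106 6168] [233.06177043  96.12791829] ((888.8860473632812, 157.32933044433594), (143.5843048095703, 197.50404357910156), 33.832176208496094)
white [ 455  128  107   89 5602] [508.02195644 172.42574081] ((715.2489013671875, -409.3834228515625), (196.60206604003906, 139.93893432617188), 72.92207336425781)
white [ 385  195   57   41 1649] [413.23104912 214.61613099] ((629.7608032226562, -208.3151397705078), (116.529541015625, 70.1930923461914), 80.75370025634766)

[... 255 characters left out ...]
3984375), (116.88402557373047, 70.37696075439453), 74.81880950927734)
white [174 306  27  24 346] [187.0982659  317.76878613] ((432.9674072265625, 253.1958770751953), (47.005043029785156, 28.945022583007812), 62.460052490234375)
white [ 395  412   43   60 1097] [416.46855059 441.9006381 ] ((181.6618194580078, -194.8555908203125), (45.59798812866211, 104.64519500732422), 61.61572265625)
dark [225   0  73  41 531] [249.66854991  13.77589454] ((1050.7796630859375, 85.22797393798828), (161.28076171875, 69.28709411621094), 64.34899139404297)
dark [172 302  39  31 323] [195.26315789 315.41795666] ((436.84539794921875, 238.09088134765625), (66.57022857666016, 48.58531951904297), 62.426334381103516)
```

The top view shows the labelled box at about (319,255) and the stamp in its tray at about (190,316). The bell at (221,193) and the shaker at (289,187) are both clear of the path. I'll go above the label first for a close look, then move to the stamp.

Request:
carry_out(
  claw=[9.1,9.1,9.1,9.1,9.1,9.1,9.1,9.1,9.1,9.1,9.1,9.1,9.1,9.1,9.1,9.1,9.1,9.1,9.1,9.1],
  delta_pos=[
    [0,0,-0.4],
    [0,0,-0.4],
    [0,0,-0.4],
    [0,0,-0.4],
    [0,0,-0.4],
    [0,0,-0.4],
    [4.67,0.15,0],
    [4.67,0.15,0],
    [4.67,0.15,0],
    [4.67,0.15,0],
    [4.67,0.15,0],
    [4.67,0.15,0],
    [4.67,0.15,0],
    [4.67,0.15,0],
    [4.67,0.15,0],
    [4.67,0.15,0],
    [4.67,0.15,0],
    [4.67,0.15,0],
    [4.67,0.15,0],
    [4.67,0.15,0],
  ],
  angular=[
    [0,0,-0.119],
    [0,0,-0.119],
    [0,0,-0.119],
    [0,0,-0.119],
    [0,0,-0.119],
    [0,0,-0.119],
    [0,0,0],
    [0,0,0],
    [0,0,0],
    [0,0,0],
    [0,0,0],
    [0,0,0],
    [0,0,0],
    [0,0,0],
    [0,0,0],
    [0,0,0],
    [0,0,0],
    [0,0,0],
    [0,0,0],
    [0,0,0],
  ],
)

```text
clock: 3.15
position: [0.5513, -0.0099, 0.251]
ee_rot: [2.687, 1.627, 0.001]
force: [0.2, -0.4, 0.3]
width: 0.989
gripper_force: 0.0
```

```bash
python3 - <<'E'
from h import *
s=arm.observe(); print({k:np.round(v,3) for k,v in s.items()})
p=arm.get_image('wrist'); save(p,'w1'); print(np.round(p['T'],3).tolist())
for n,z in [('label',.072),('cap_top',.099)]:
    for r in arm.place_of(n,p)[:3]:
        px=np.array(r['centre'])*[640,480]; print(n,round(r['conf'],2),px.round(1),ray(p,px,z).round(4))
E
```

```text
{'clock': np.float64(3.15), 'joints': array([ 0.265,  0.337, -0.455,  1.691,  0.16 ,  1.15 , -0.715]), 'dq': array([-0.757,  0.371, -0.106, -0.489,  0.196,  0.171, -0.877]), 'joint_efforts': array([  4.381, -60.664,  -5.649, -28.519,  -0.736,  -0.214,   1.746]), 'position': array([ 0.551, -0.01 ,  0.251]), 'ee_rot': array([2.687e+00, 1.627e+00, 1.000e-03]), 'force': array([ 0.181, -0.352,  0.311]), 'ft_torque': array([-0.096, -0.11 , -0.038]), 'gripper_force': np.float64(0.0), 'width': np.float64(0.989)}
[[0.886, -0.446, -0.125, 0.584], [-0.463, -0.853, -0.24, 0.055], [0.001, 0.271, -0.963, 0.409], [0.0, 0.0, 0.0, 1.0]]
label 0.68 [321.1 218.3] [ 0.5515 -0.0143  0.072 ]
```

```bash
python3 - <<'E'
from h import *
for k in range(2): p=arm.get_image('wrist')
save(p,'w2'); print(arm.observe()['position'])
for r in arm.place_of('label',p)[:1]:
    px=np.array(r['centre'])*[640,480]; print(px.round(1),ray(p,px,.072).round(4))
f=p['frame'].astype(int); hsv=cv2.cvtColor(p['frame'],cv2.COLOR_RGB2HSV)
for nm,m in [('white',f.min(2)>170),('green',(hsv[...,0]>35)&(hsv[...,0]<95)&(hsv[...,1]>50))]:
    n,l,st,c=cv2.connectedComponentsWithStats(m.astype(np.uint8))
    for i in range(1,n):
        if st[i,4]>300: print(nm,st[i],quad(p,l==i,.072))
E
```

```text
[ 0.55030272 -0.01201891  0.25050179]
white [   8    0   42   30 1037] ((414.8326416015625, 250.44869995117188), (21.253681182861328, 29.946548461914062), 62.59052658081055)
white [429  61  36  37 988] ((703.0765991210938, 45.26972579956055), (28.736209869384766, 30.0681209564209), 39.000492095947266)
white [263 130 108  49 464] ((576.7371826171875, 42.25574493408203), (41.663551330566406, 99.82168579101562), 58.786277770996094)
white [ 293  152   65   43 1420] ((574.2907104492188, 23.102924346923828), (37.110111236572266, 56.67839813232422), 56.00069808959961)
white [ 297  183   48   49 1991] ((555.3596801757812, -6.286272048950195), (46.17936325073242, 42.38639831542969), 68.21380615234375)
```

View pics/w2.png

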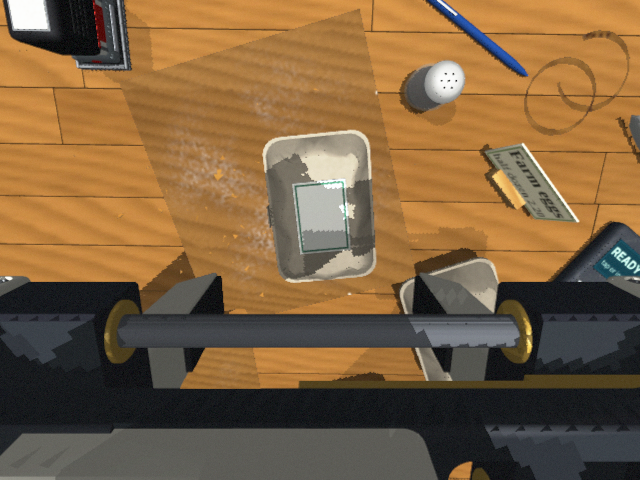

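The wrist view shows the box at about (320,207). The label's green border has its corners near (293,185), (345,181), (350,248) and (299,252). I'll fit the border outline.

```bash
python3 - <<'E'
from h import *
p=arm.get_image('wrist')
f=p['frame'].astype(int); sub=np.zeros((480,640),bool); sub[165:270,275:370]=1
m=sub&(f[...,1]-f[...,0]>12)
print(m.sum())
ys,xs=np.nonzero(m)
w=np.array([ray(p,(x,y),.072)[:2]*1000 for x,y in zip(xs,ys)]).astype(np.float32)
print(cv2.minAreaRect(w))
# robust fit of a 50x70 outline (border ~2mm inside edge) 
from scipy.optimize import least_squares
def res(v):
    c,s=np.cos(v[2]),np.sin(v[2]); d=w-v[:2]
    ly=abs(d@[c,s]); lx=abs(d@[s,-c])
    return np.maximum(lx-v[3],ly-v[4])
r=least_squares(res,[551,-13,np.radians(66.3),24,34],loss='soft_l1',f_scale=1)
print(r.x[:2],np.degrees(r.x[2]),r.x[3:],abs(r.fun).mean())
im=p['frame'][150:285,255:390,::-1].copy(); im=cv2.resize(im,None,fx=4,fy=4,interpolation=cv2.INTER_NEAREST)
big=cv2.resize((m[150:285,255:390]*255).astype(np.uint8),None,fx=2,fy=2)
c,s=np.cos(r.x[2]),np.sin(r.x[2])
pts=[proj(p,[*( (r.x[:2]+a*r.x[4]*np.array([c,s])+b*r.x[3]*np.array([s,-c]))/1000),.072]) for a,b in [(1,1),(1,-1),(-1,-1),(-1,1)]]
cv2.polylines(im,[((np.array(pts)-[255,150]+.5)*4).astype(np.int32)],True,(0,0,255),1)
cv2.imwrite('pics/lab.png',im)
E
```

```text
464
((551.9419555664062, -13.80312728881836), (66.39131927490234, 46.972869873046875), 68.07288360595703)
[551.66964803 -13.90300863] 68.21580769899842 [22.19638178 32.16910827] 0.5033064579301146
```

View pics/lab.png

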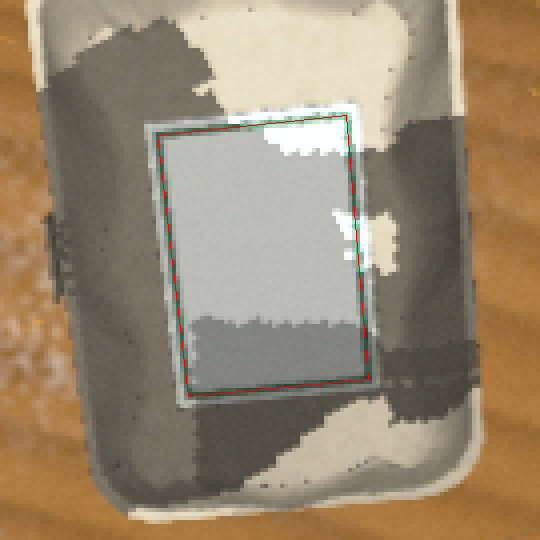

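The red outline lies on the label's border: centre (0.5517, -0.0139), long side at 68.2°. Now to the stamp.

Request:
carry_out(
  claw=[9.1,9.1,9.1,9.1,9.1,9.1,9.1,9.1,9.1],
  delta_pos=[
    [2.53,-3.13,0],
    [2.53,-3.13,0],
    [2.53,-3.13,0],
    [2.53,-3.13,0],
    [2.53,-3.13,0],
    [2.53,-3.13,0],
    [2.53,-3.13,0],
    [0,0,0],
    [0,0,0],
  ],
  angular=[
    [0,0,0],
    [0,0,0],
    [0,0,0],
    [0,0,0],
    [0,0,0],
    [0,0,0],
    [0,0,0],
    [0,0,0],
    [0,0,0],
  ],
)

```text
clock: 4.4
position: [0.4382, 0.2463, 0.2509]
ee_rot: [2.686, 1.628, 0.0]
force: [0.2, -0.5, -0.7]
width: 0.988
gripper_force: 0.0
```

```bash
python3 - <<'E'
from h import *
p=arm.get_image('wrist'); save(p,'w3'); s=arm.observe(); print(s['position'],s['ee_rot'])
for n,z in [('cap_top',.099),('date_stamp',.003),('stamp_tray',0)]:
    for r in arm.place_of(n,p)[:2]:
        px=np.array(r['centre'])*[640,480]; print(n,round(r['conf'],2),px.round(1),ray(p,px,z).round(4))
f=p['frame'].astype(int)
for t in (150,190):
  n,l,st,c=cv2.connectedComponentsWithStats((f.min(2)>t).astype(np.uint8))
  for i in range(1,n):
    if st[i,4]>300: print(t,st[i],quad(p,l==i,.099))
cv2.imwrite('pics/st.png',cv2.resize(p['frame'][120:300,220:420,::-1],None,fx=3,fy=3,interpolation=cv2.INTER_NEAREST))
E
```

```text
[0.43882606 0.24528204 0.25075242] [ 2.68724620e+00  1.62530039e+00 -1.30842579e-04]
cap_top 0.87 [314.1 225. ] [0.4328 0.2449 0.099 ]
date_stamp 0.88 [315.8 201.6] [0.4354 0.2477 0.003 ]
150 [301 199  29  35 907] ((437.20721435546875, 251.60743713378906), (30.43143653869629, 24.727230072021484), 61.73228073120117)
```

View pics/st.png

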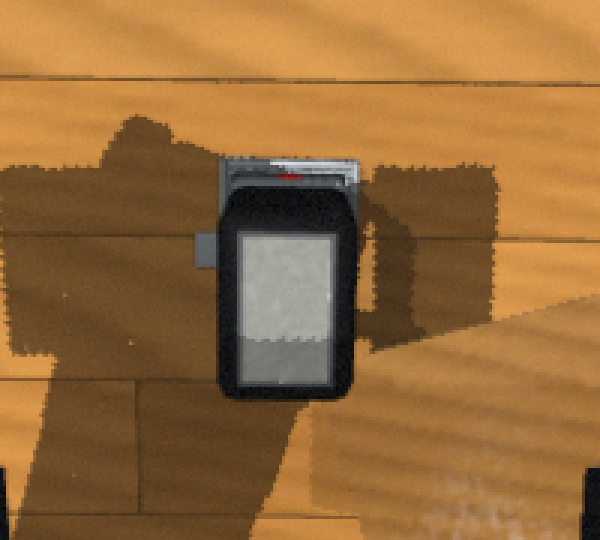

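The crop shows the cap's white panel centred at about (315.7,223.3) in the full image, square to the gripper. A small tab sticks out low on the left side.

```bash
python3 - <<'E'
from h import *
p=arm.get_image('wrist'); s=arm.observe(); print(s['position'])
print(ray(p,(315.2,222.8),.099))
K=[[(238,233),(336,233),(333,387),(239,387)][i] for i in range(4)]
for a in K: print(ray(p,(a[0]/3+219.7,a[1]/3+119.7),.099)[:2].round(4))
# tray outline via side/top
q=arm.get_image('side')
cv2.imwrite('pics/sd.png',cv2.resize(q['frame'][270:400,330:460,::-1],None,fx=4,fy=4,interpolation=cv2.INTER_CUBIC))
for i in range(2):
  for n,z in [('cap_top',.099),('date_stamp',.003),('stamp_tray',0)]:
    for r in arm.place_of(n,q)[:1]:
        px=np.array(r['centre'])*[640,480]; print(n,round(r['conf'],2),px.round(1),ray(q,px,z).round(4))
  q=arm.get_image('top')
E
```

```text
[0.43897618 0.24533777 0.25066839]
[0.43538642 0.24507154 0.099     ]
[0.4336 0.2717]
[0.4586 0.2585]
[0.4365 0.2173]
[0.4115 0.2305]
cap_top 0.95 [393.1 309. ] [0.4386 0.2405 0.099 ]
date_stamp 0.64 [392.7 353.3] [0.4327 0.2432 0.003 ]
stamp_tray 0.86 [387.9 354. ] [0.441  0.2425 0.    ]
cap_top 0.94 [185.9 316.3] [0.4379 0.2481 0.099 ]
date_stamp 0.57 [197.3 312.3] [0.4386 0.2499 0.003 ]
stamp_tray 0.44 [200.9 314.2] [0.4341 0.2429 0.    ]
```

View pics/sd.png

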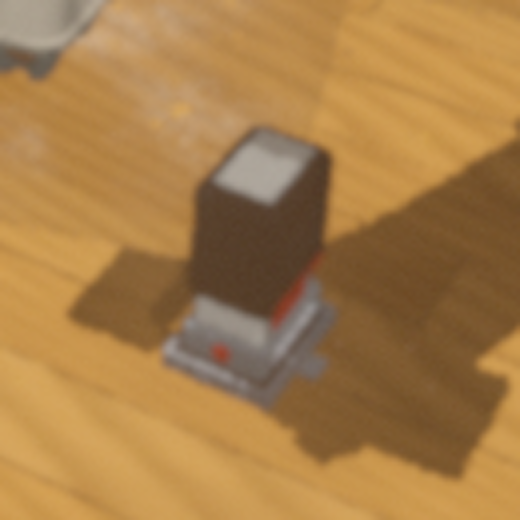

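The side view confirms the stamp is upright and the tab belongs to the low tray. Next I'll descend and grip the cap.

Request:
carry_out(
  claw=[9.1,9.1,9.1,9.1,9.1,9.1,9.1,9.1,9.1,3.5,3.5,3.5,3.5,3.5,3.5,3.5,3.5],
  delta_pos=[
    [-0.16,-0.31,0],
    [0,0,3],
    [0,0,4],
    [0,0,4],
    [0,0,4],
    [0,0,3],
    [0,0,1.5],
    [0,0,0],
    [0,0,0],
    [0,0,0],
    [0,0,0],
    [0,0,0],
    [0,0,0],
    [0,0,0],
    [0,0,0],
    [0,0,0],
    [0,0,0],
  ],
  angular=[
    [0,0,0],
    [0,0,0],
    [0,0,0],
    [0,0,0],
    [0,0,0],
    [0,0,0],
    [0,0,0],
    [0,0,0],
    [0,0,0],
    [0,0,0],
    [0,0,0],
    [0,0,0],
    [0,0,0],
    [0,0,0],
    [0,0,0],
    [0,0,0],
    [0,0,0],
  ],
  force=45,
)

```text
clock: 6.8
position: [0.4348, 0.2469, 0.0557]
ee_rot: [2.687, 1.628, 0.0]
force: [0.4, -0.6, 0.3]
width: 0.461
gripper_force: 44.9
```

Request:
carry_out(
  claw=[3.5,3.5,3.5,3.5,3.5,3.5,3.5,3.5,3.5,3.5,3.5,3.5,3.5,3.5,3.5,3.5,3.5],
  delta_pos=[
    [0,0,-1],
    [0,0,-2],
    [0,0,-3],
    [0,0,-3],
    [0,0,-1.5],
    [-2.21,2.8,0],
    [-2.21,2.8,0],
    [-2.21,2.8,0],
    [-2.21,2.8,0],
    [-2.21,2.8,0],
    [-2.21,2.8,0],
    [-2.21,2.8,0],
    [-2.21,2.8,0],
    [0,0,0],
    [0,0,0],
    [0,0,0],
    [0,0,0],
  ],
  angular=[
    [0,0,0],
    [0,0,0],
    [0,0,0],
    [0,0,0],
    [0,0,0],
    [0,0,0],
    [0,0,0],
    [0,0,0],
    [0,0,0],
    [0,0,0],
    [0,0,0],
    [0,0,0],
    [0,0,-0.05],
    [0,0,-0.051],
    [0,0,0],
    [0,0,0],
    [0,0,0],
  ],
)

```text
clock: 8.5
position: [0.5511, -0.0124, 0.161]
ee_rot: [-2.6, -1.763, -0.0]
force: [-0.3, -0.0, -1.7]
width: 0.458
gripper_force: 44.9
```

```bash
python3 - <<'E'
from h import *
p=arm.get_image('wrist'); s=arm.observe(); print({k:np.round(s[k],4) for k in ['position','ee_rot','force','width','gripper_force','clock']})
save(p,'w4'); R=np.array(cv2.Rodrigues(np.array(s['ee_rot']))[0]); t=np.array(s['position'])
print('yaw',np.degrees(np.arctan2(R[1,0],R[0,0])))
z=t[2]-.056+.099
f=p['frame'].astype(int)
r=arm.place_of('cap_top',p)[0]; px=np.array(r['centre'])*[640,480]; w=ray(p,px,z); print('cap',r['conf'],px,w,R.T@(w-t))
q=arm.get_image('side'); save(q,'s4')
for n in ['date_stamp','cap_top','label']:
  for r in arm.place_of(n,q)[:1]:
    px=np.array(r['centre'])*[640,480]; w=ray(q,px,{'date_stamp':t[2]-.053,'cap_top':z,'label':.072}[n]); print(n,r['conf'],px,w)
E
```

```text
{'position': array([ 0.5512, -0.0124,  0.161 ]), 'ee_rot': array([-2.6001e+00, -1.7630e+00, -3.0000e-04]), 'force': array([-0.9594, -0.6534, -1.1322]), 'width': np.float64(0.4563), 'gripper_force': np.float64(44.8605), 'clock': np.float64(8.55)}
yaw 68.2766471108521
cap 0.89 [319.104 348.096] [ 0.55014356 -0.01331371  0.20398322] [-0.00124535 -0.00068098 -0.0430003 ]
cap_top 0.93 [336.768 191.808] [ 0.55380147 -0.0165268   0.20398322]
label 0.88 [336.192 247.68 ] [ 0.55298453 -0.01293453  0.072     ]
```

View pics/w4.png

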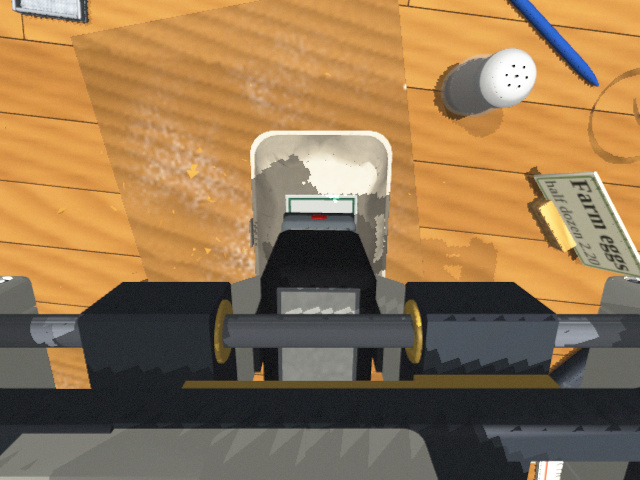

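The stamp is held square over the label, lined up with its border at about (320,205). I'll trim sideways by 1 mm and descend to just above the label.

Request:
carry_out(
  claw=[3.5,3.5,3.5,3.5,3.5,3.5,3.5],
  delta_pos=[
    [0,0.1,0.5],
    [0,0,1],
    [0,0,1],
    [0,0,0.4],
    [0,0,0.2],
    [0,0,0],
    [0,0,0],
  ],
  angular=[
    [0,0,0],
    [0,0,0],
    [0,0,0],
    [0,0,0],
    [0,0,0],
    [0,0,0],
    [0,0,0],
  ],
)

```text
clock: 9.5
position: [0.5526, -0.0138, 0.1299]
ee_rot: [2.601, 1.762, 0.0]
force: [0.8, -1.0, -1.5]
width: 0.455
gripper_force: 44.9
```

```bash
python3 - <<'E'
from h import *
p=arm.get_image('wrist'); s=arm.observe(); print({k:np.round(s[k],4) for k in ['position','ee_rot','force','clock']})
q=arm.get_image('side')
a=cv2.resize(p['frame'][160:300,230:410,::-1],(540,420),interpolation=cv2.INTER_CUBIC)
b=cv2.resize(q['frame'][180:290,280:400,::-1],(458,420),interpolation=cv2.INTER_CUBIC)
cv2.imwrite('pics/ab.png',cv2.resize(np.hstack([a,b]),(798,336)))
# predicted label front edge and foot edges in wrist image
R=cv2.Rodrigues(np.array(s['ee_rot']))[0]; L=np.array([.5517,-.0139,.072])
x,y=R[:,0],R[:,1]
for h in (25,-25): print('label corner',proj(p,L+.035*x+h/1000*y))
F=np.array(s['position'])-.0013*x; F[2]-=.0527
for h in (21,-21):
  for z in (0,.022): print('foot corner',z,proj(p,F+.030*x+h/1000*y+[0,0,z]))
E
```

```text
{'position': array([ 0.5527, -0.0138,  0.13  ]), 'ee_rot': array([2.6009e+00, 1.7617e+00, 7.0000e-04]), 'force': array([ 0.1115, -0.055 , -0.7143]), 'clock': np.float64(9.55)}
label corner [359.37341625 201.25997526]
label corner [276.90256716 201.24307761]
foot corner 0 [354.81362002 212.59878345]
foot corner 0.022 [358.8847862  221.08817354]
foot corner 0 [284.40930699 212.58411783]
foot corner 0.022 [280.76635415 221.07170144]
```

View pics/ab.png

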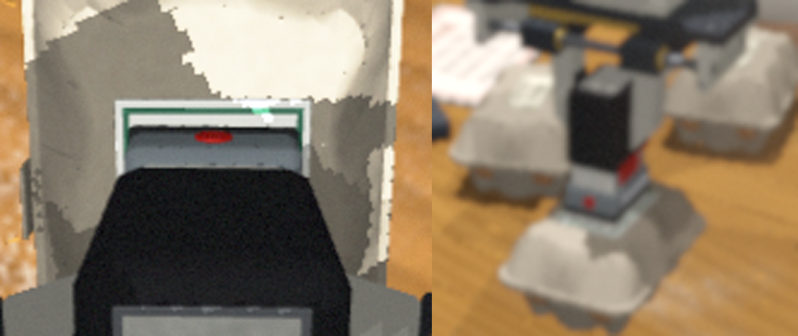

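In the wrist crop the label and foot are both centred on column 319. In the side view the foot hovers just above the label. I'll descend gently onto it.

Request:
carry_out(
  claw=[3.5,3.5,3.5,3.5,3.5,3.5],
  delta_pos=[
    [0.05,0,0.2],
    [0,0,0.2],
    [0,0,0.15],
    [0,0,0.1],
    [0,0,0],
    [0,0,0],
  ],
  angular=[
    [0,0,0],
    [0,0,0],
    [0,0,0],
    [0,0,0],
    [0,0,0],
    [0,0,0],
  ],
)

```text
clock: 10.2
position: [0.5527, -0.0134, 0.1234]
ee_rot: [2.601, 1.762, 0.0]
force: [0.0, -0.1, 3.4]
width: 0.454
gripper_force: 44.9
```

Request:
carry_out(
  claw=[3.5,3.5,3.5,3.5,3.5,3.5,3.5,3.5],
  delta_pos=[
    [0,0,0.2],
    [0,0,0.2],
    [0,0,0.2],
    [0,0,0.2],
    [0,0,0.2],
    [0,0,0.1],
    [0,0,0],
    [0,0,0],
  ],
  angular=[
    [0,0,0],
    [0,0,0],
    [0,0,0],
    [0,0,0],
    [0,0,0],
    [0,0,0],
    [0,0,0],
    [0,0,0],
  ],
)

```text
clock: 11.0
position: [0.5527, -0.0134, 0.1125]
ee_rot: [2.601, 1.762, 0.0]
force: [-2.2, -0.8, 8.3]
width: 0.454
gripper_force: 44.9
```

Request:
carry_out(
  claw=[3.5,3.5,3.5,3.5],
  delta_pos=[
    [0,0,0.1],
    [0,0,0.1],
    [0,0,0],
    [0,0,0],
  ],
  angular=[
    [0,0,0],
    [0,0,0],
    [0,0,0],
    [0,0,0],
  ],
)

```text
clock: 11.4
position: [0.5529, -0.0134, 0.1107]
ee_rot: [2.601, 1.761, 0.001]
force: [-2.5, -0.5, 9.5]
width: 0.452
gripper_force: 44.9
```

Request:
carry_out(
  claw=[3.5,3.5,3.5,3.5],
  delta_pos=[
    [0,0,0.1],
    [0,0,0.05],
    [0,0,0],
    [0,0,0],
  ],
  angular=[
    [0,0,0],
    [0,0,0],
    [0,0,0],
    [0,0,0],
  ],
)

```text
clock: 11.8
position: [0.553, -0.0134, 0.1104]
ee_rot: [2.6, 1.761, 0.001]
force: [-7.4, -1.1, 24.0]
width: 0.46
gripper_force: 44.9
```

```bash
python3 - <<'E'
from h import *
for k in range(4): p=arm.get_image('wrist'); s=arm.observe(); print({k:np.round(s[k],4) for k in ['position','force','clock']})
q=arm.get_image('side')
a=cv2.resize(p['frame'][160:300,230:410,::-1],(540,420),interpolation=cv2.INTER_CUBIC)
b=cv2.resize(q['frame'][180:290,280:400,::-1],(458,420),interpolation=cv2.INTER_CUBIC)
cv2.imwrite('pics/ab2.png',cv2.resize(np.hstack([a,b]),(798,336)))
E
```

```text
{'position': array([ 0.553 , -0.0134,  0.1104]), 'force': array([-7.8971, -1.7035, 24.2764]), 'clock': np.float64(11.85)}
{'position': array([ 0.553 , -0.0134,  0.1104]), 'force': array([-6.732 , -1.2607, 23.9803]), 'clock': np.float64(11.9)}
{'position': array([ 0.5529, -0.0134,  0.1104]), 'force': array([-7.9065, -0.8007, 24.8502]), 'clock': np.float64(11.95)}
{'position': array([ 0.5529, -0.0134,  0.1104]), 'force': array([-7.1548, -1.7943, 24.4989]), 'clock': np.float64(12.0)}
```

View pics/ab2.png

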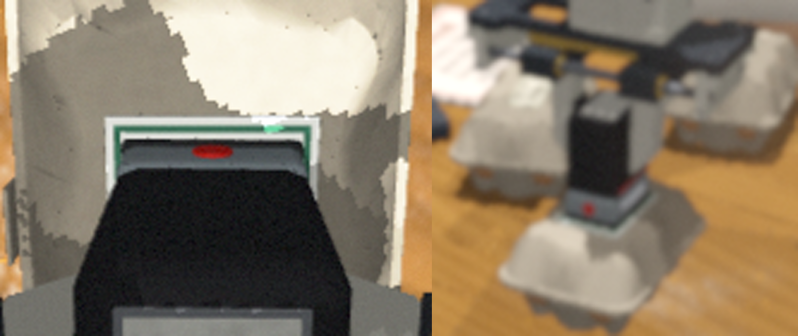

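The stamp is centred within about 0.5 mm and square. It is fully down on its stop, steady at 24 N. I'll hold briefly so the ink takes, then hand in.

Request:
carry_out(
  claw=[3.5,3.5,3.5,3.5,3.5,3.5,3.5,3.5,3.5,3.5,3.5,3.5,3.5,3.5,3.5],
  delta_pos=[
    [0,0,0],
    [0,0,0],
    [0,0,0],
    [0,0,0],
    [0,0,0],
    [0,0,0],
    [0,0,0],
    [0,0,0],
    [0,0,0],
    [0,0,0],
    [0,0,0],
    [0,0,0],
    [0,0,0],
    [0,0,0],
    [0,0,0],
  ],
  angular=[
    [0,0,0],
    [0,0,0],
    [0,0,0],
    [0,0,0],
    [0,0,0],
    [0,0,0],
    [0,0,0],
    [0,0,0],
    [0,0,0],
    [0,0,0],
    [0,0,0],
    [0,0,0],
    [0,0,0],
    [0,0,0],
    [0,0,0],
  ],
)

```text
clock: 13.55
position: [0.553, -0.0134, 0.1104]
ee_rot: [2.6, 1.761, 0.001]
force: [-6.8, -1.8, 23.8]
width: 0.453
gripper_force: 44.9
```

```bash
python3 -c "
from cell import arm
s=arm.observe(); print(s['position'],s['force'],s['clock']); print(arm.sign_off())"
```

```text
[ 0.55295817 -0.01339151  0.11043685] [-6.82033805 -1.75985902 23.82511454] 13.55
the job is handed in; nothing more can be done
None
```

I handed the job in at 13.6 s with the stamp still gripped and held fully down on the label at about 24 N, square and centred to within about 0.5 mm; no verdict was returned.

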